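# Clamp a sample bottle in the mixer's head, fit the head and hold it down to mix

### The arm

A 6-joint arm with a two-finger parallel gripper is mounted at the origin on a cart in front of the work surface, level with it; the furniture and walls round the work are solid. World frame = base frame: x ahead of the robot, y to its left, z up, the work surface at z = 0. Lengths are in m, angles in rad, forces in N, time in s.
With the tool pointing down it reaches from about 0.325 to 0.775 m from the base axis. Payload 5.5 kg.
Tool frame: the origin (TCP) lies between the finger pads; the fingertips stand 8 mm ahead of it and the grasp point (between the pads) lies 11 mm behind it (tcp_to_tips is the distance from the TCP to the fingertips, in m); z points along the fingers, y is the direction in which the jaws open and shut (so a half turn about z gives the same grasp; the last joint's range is limited). The gripper opens to 88 mm and grips with 3 to 60 N. Pads are 20 mm wide; open, the fingers measure 115 mm over their backs; the gripper's body (75 mm by 178 mm) begins 61 mm behind the grasp point.
Start: joints at [1.152, 0.091, 1.231, -0, 1.82, -0.057], TCP at [0.212, 0.561, 0.231] pointing down, gripper open.
Joint ranges: [-2.87, 2.87], [-0.86, 2.18], [0.17, 2.46], [-1.51, 4.65], [0.06, 2.69], [-2.65, 2.65]. Speed limits (rad/s): [2.57, 2.57, 3.01, 3.14, 3.14, 3.14].

### API

Orientations are given as a unit quaternion [w, x, y, z].
In Python, from bench import * gives the robot as it stands. Calls block until the motion is done:
- move_to(position, orientation): joint-space move of the TCP to a pose.
- move_l(position, speed=0.15, orientation=None): straight line of the TCP; orientation=None keeps the orientation; speed is the mean speed in m/s.
- movej(angles): joint-space move.
- gripper_open() and close(): open the fingers fully, or close them until they stop; the grip force is fixed at half the most.
- hold(seconds).
- inverse_kinematics(position, orientation): joint angles nearest the present ones, or None.
- state(): the state.
- get_image(name): name is "side" or "top" or "wrist"; returns a dict with "frame" (384x512x3 uint8, blue, green, red), "depth" (384x512 float32, m along the optical axis (not along the pixel's ray), 0 where there is no reading), "camera_matrix" (3x3 intrinsics, pixels), "view" (4x4, takes a point from world to camera coordinates). Camera axes: x right, y up, looking along -z (the intrinsics and any distortion apply to the point x, -y, -z); pixel columns grow to the right and rows downward; lengths in m; the calibration is good to about 2 mm. The wrist camera is an equidistant fisheye: a pixel r from the principal point sees the ray r / f radians off the axis. A picture is of the moment at which its call begins.
A pose or a line that the arm cannot do raises IKError and nothing moves.
- job_done(): hands the job in, once; it reports no verdict.
The state is a dict: "time": time; "joint_pos": joint angles; "dq": joint speeds; "joint_torque": joint torques, N m; "ee_pos": TCP position; "ee_rot": TCP orientation; "ft_force": force on the tool from outside, world axes, zero at the start; "moment": the same for the moment, N m; "finger_gap": finger opening in m.
Only numpy, scipy, OpenCV 4.12 (cv2) and the standard library are available. Lean on these libraries where they do the work, as an engineer would, in place of code of your own. Each camera call takes 0.05 s, during which the arm holds its last target. There are 200 camera calls.

### The job

Mix the small reagent bottle on the touch-start mixer, which runs only while its sprung plate is held down. First pinch the two jaws of the clamp head together so that the sliding jaw closes firmly on the bottle; then carry the head upright by its jaws and set it over the two locating pins on the mixer's round plate so that it drops on and lies flat. Press it down until the plate is at the bottom of its spring travel and finish while still holding it there, the bottle still clamped; leave the beaker, culture dish, timer and oil bottle where they stand.

Things in the scene. Friction and masses are not known exactly. Their poses are not given: they have to be found in the camera images.
- head_grip (a point): Where to pinch: midway between the jaws when shut, 66 mm above the underside of the loose clamp head (0.3 to 0.6 kg in all). Base 84 x 84 mm, deck at 30 mm, rods and jaw feet up to 41 mm. Fixed V jaw at +y, sliding jaw at -y: upright plates 42 mm wide (x), tops at 88 mm. Outer faces at y = +24 and, with the jaw value q, -40 mm + q, so 64 mm apart open, 48 mm when shut on the bottle. z is up.
- head_base (a point): Centre of the clamp head's underside, 66 mm below head_grip, same axes. Two round sockets, 10 mm in diameter and 14 mm deep, open downward at y = +22 and -22 mm on the head's y axis (x = 0); they cannot be seen from above.
- clamp_jaw (a joint): How far the sliding jaw has moved along the head's +y towards the fixed jaw, m: 0 fully open, about 0.016 when the bottle is held between both jaws. It slides on two rods with light friction (1.5 N) and no spring or lock, so the pinch keeps it shut.
- bottle_mid (a point): Middle of the sample bottle, which stands loose on the deck of the clamp head between the jaws: small reagent bottle with a screw cap, 26 mm across and 73 mm high, so its cap ends 103 mm above the head's underside. Clamped, its axis is at the centre of the head.
- plate_top (a point): Centre of the upper face of the mixer's round grey plate, 80 mm across, 96 mm above the worktop at rest; z is up. Two steel pins, 8 mm thick with domed ends, stand 11 mm high at y = +22 and -22 mm on its y axis. Fitted, the head's y axis lies along this one, either way round, its underside flat on the plate. The mixer: a fixed grey and white box 150 x 138 x 71 mm, dial at its -x front.
- drive_plate (a joint): How far the mixer's sprung plate is pushed down, m: 0 at rest, rigid stop at 0.006. It moves straight down only. The spring holds it up with 8.5 N and takes 14.5 N at the stop; the weight of the head (under 6 N) does not move it. The mixer runs from 0.0045 on.
- beaker_1: Glass beaker, 55 mm across and 68 mm high, a bystander to be left alone. Origin at the centre of its underside.
- dish_1: Closed culture dish, 92 mm across and 16 mm high, a bystander to be left alone. Origin at the centre of its underside.
- timer_1: Countdown timer lying flat, 62 x 66 x 18 mm, a bystander to be left alone. Origin at the centre of its underside.
- oil_1: Small amber dropper bottle of immersion oil, 25 mm across and 78 mm high, a bystander to be left alone. Origin at the centre of its underside.
There are look-alikes about, which are no part of the job. Of the things that look like the part that bears bottle_mid, the middle-sized one is meant.

How it is judged:
On the way:
1. the jaws are shut on the bottle before the head comes over the mixer (horizontal distance between bottle_mid and head_base below 0.006 m and z of bottle_mid in the frame of head_base between 0.06 and 0.074 m and contact force between clamp_jaw and sample_bottle above 2 N and horizontal distance between head_base and plate_top above 0.06 m), for 0.1 s.
At the end, for the whole second after the job is handed in: The clamp head is held down flat on the plate, over both pins (within 3 mm, 2 mm of height, 5 degrees of the pins' line, 3 degrees of level), the plate pushed down at least 4.5 of its 6 mm; the sliding jaw presses on the bottle with over 2 N, the bottle on the deck within 6 mm of the centre (horizontal distance between head_base and plate_top below 0.003 m and z of head_base in the frame of plate_top below 0.002 m and angle between the y axis of head_base and the y axis of plate_top, either way round below 0.09 rad and angle between head_base's own z axis and vertical below 0.05 rad and value of joint drive_plate above 0.0045 m and contact force between the fingers and clamp_head above 1 N and horizontal distance between bottle_mid and head_base below 0.006 m and z of bottle_mid in the frame of head_base between 0.06 and 0.074 m and contact force between clamp_jaw and sample_bottle above 2 N); the arm keeps its last pose, push and grip.
It fails at once if the clamp head is tipped by more than 30 degrees (angle between head_base's own z axis and vertical above 0.52 rad).
It fails at once if the beaker is shifted by more than 20 mm (distance of beaker_1 from where it was at the start of the episode above 0.02 m).
It fails at once if the culture dish is shifted by more than 20 mm (distance of dish_1 from where it was at the start of the episode above 0.02 m).
It fails at once if the timer is shifted by more than 20 mm (distance of timer_1 from where it was at the start of the episode above 0.02 m).
It fails at once if the oil bottle is shifted by more than 20 mm (distance of oil_1 from where it was at the start of the episode above 0.02 m).
It also fails if it takes over 40 s, if anything falls off the work surface, if the arm or the gripper's body presses on something with over 40 N, if the wrist force passes 120 N, or if a joint passes its speed limit or range.

## Working session

There is one attempt and no reset: what is moved stays moved. The work goes in short steps, each a Python script; the robot and the scene stay as the last script left them, time stands still between calls to the robot, and variables do not carry over. Pictures are saved under pics/ and viewed, about 8 in all and at most 12, crops included, and the job is handed in when it is done.

```bash
ls; mkdir -p pics
cat > h.py <<'E'
from bench import *
import numpy as np, cv2
from scipy.spatial.transform import Rotation as R
def grab(n,tag):
    im=get_image(n); np.savez(f'pics/{tag}.npz',**im); cv2.imwrite(f'pics/{tag}.png',im['frame']); return im
def cloud(im):  # pinhole cameras: world point per pixel from depth
    K=im['camera_matrix'];d=im['depth'];v,u=np.indices(d.shape)
    p=np.stack([(u-K[0,2])/K[0,0]*d,-(v-K[1,2])/K[1,1]*d,-d],-1)
    V=np.linalg.inv(im['view']); return p@V[:3,:3].T+V[:3,3]
def proj(im,p):
    q=im['view']@np.append(p,1); K=im['camera_matrix']; return K[0,0]*q[0]/-q[2]+K[0,2],K[1,1]*-q[1]/-q[2]+K[1,2]
E
python3 - <<'E'
from h import *
a=grab('top','t0');b=grab('side','s0')
print(a['camera_matrix'],a['view'],b['view'],state())
cv2.imwrite('pics/both.png',cv2.resize(np.vstack([a['frame'],b['frame']]),None,fx=.78,fy=.78))
E
```

```text
pics
[[435.31670035   0.         259.65988619]
 [  0.         435.31670035 196.44017969]
 [  0.           0.           1.        ]] [[-0.00562061 -0.99996177  0.0066989  -0.2181751 ]
 [ 0.99524259 -0.00494224  0.09730242 -0.57198515]
 [-0.09726559  0.00721393  0.99523232 -0.93342045]
 [ 0.          0.          0.          1.        ]] [[-0.83462749 -0.55075267 -0.0082736   0.36533392]
 [ 0.31858157 -0.49493269  0.8084228  -0.3562665 ]
 [-0.44933589  0.67209607  0.58854408 -0.49026479]
 [ 0.          0.          0.          1.        ]] {'time': 0.1, 'joint_pos': array([ 1.15232289e+00,  9.17585069e-02,  1.23173647e+00,  1.52225823e-05,
        1.81982032e+00, -5.66946996e-02]), 'dq': array([ 0.00083929, -0.00114335, -0.00170182, -0.00021849,  0.0007744 ,
       -0.00056613]), 'joint_torque': array([ 3.41358813e-03, -4.47855949e+01, -4.07571065e+01,  7.00215599e-02,
        2.83687748e-02, -1.06681014e-04]), 'ee_pos': array([0.21225384, 0.56093157, 0.22965133]), 'ee_rot': array([-2.09886978e-04,  1.79902595e-01,  9.83684052e-01, -8.35388248e-04]), 'ft_force': array([-0.22974867,  0.05394843,  0.27587035]), 'moment': array([-0.01119058, -0.02358023, -0.00710776]), 'finger_gap': 0.08789946214742027}
```

View pics/t0.png

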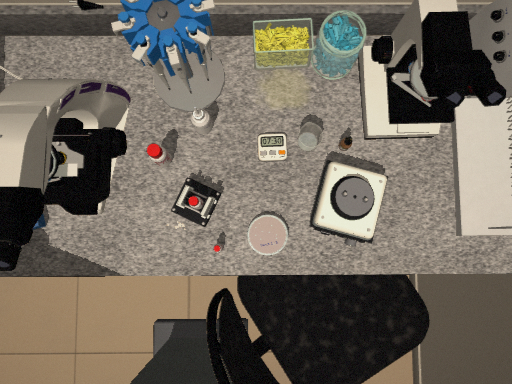

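View pics/s0.png

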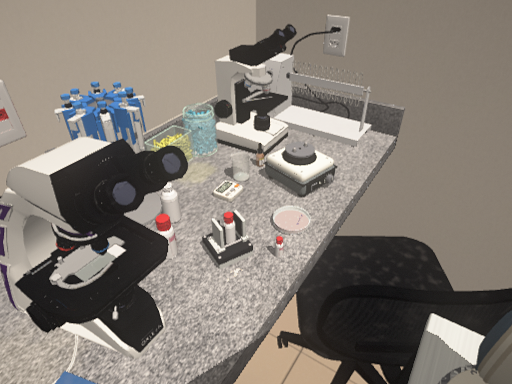

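The top view shows the open clamp head at (195,201) with a red-capped bottle at (193,201). There are two look-alike bottles: a larger one at (156,152) and a tiny one at (216,248). The mixer plate is at (353,197) with its pins roughly along the image x direction. The bottle in the head looks like the middle-sized one, and a crop will confirm it. The microscope at the left is an obstacle between the start pose and the head.

Run:
```python
from h import *
a=dict(np.load('pics/t0.npz'));b=dict(np.load('pics/s0.npz'))
P=cloud(a);Q=cloud(b)
f=a['frame']
hsv=cv2.cvtColor(f,cv2.COLOR_BGR2HSV)
m=((((hsv[...,0]<8)|(hsv[...,0]>172))&(hsv[...,1]>170)&(hsv[...,2]>90))*255).astype(np.uint8)
n,l,s,c=cv2.connectedComponentsWithStats(m)
for i in range(1,n):
    if s[i,4]>8: print('red',c[i],s[i,4],np.median(P[l==i],0))
# scope height maps
for nm,X in(('top',P),('side',Q)):
    X=X.reshape(-1,3); X=X[np.isfinite(X).all(1)]
    for y0 in np.arange(-.6,.8,.1):
        row=[]
        for x0 in np.arange(.0,1.0,.1):
            k=X[(abs(X[:,0]-x0-.05)<.05)&(abs(X[:,1]-y0-.05)<.05)]
            row.append('%5.2f'%k[:,2].max() if len(k)>3 else '  -  ')
        print(nm,'%.1f'%y0,' '.join(row))
r1=a['frame'][140:260,130:240];r2=a['frame'][140:260,290:400];r3=b['frame'][180:270,140:305]
t=np.hstack([cv2.resize(r,(400,436),interpolation=cv2.INTER_CUBIC) for r in (r1,r2)])
cv2.imwrite('pics/crop1.png',t)
cv2.imwrite('pics/crop2.png',cv2.resize(r3,None,fx=4.5,fy=4.5,interpolation=cv2.INTER_CUBIC))
```

```text
red [153.78064516 150.36129032] 155 [ 0.65983396 -0.00410549  0.10388135]
red [192.90410959 200.56164384] 73 [ 0.55510695 -0.08495242  0.10266136]
red [216.42307692 247.92307692] 26 [ 0.45864968 -0.12853989  0.05151124]
top -0.6 -0.28 -0.28 -0.28  0.00  0.01  0.00  0.37  0.36  0.30  0.24
top -0.5 -0.28 -0.28 -0.28  0.00  0.07  0.11  0.36  0.36  0.23  0.20
top -0.4 -0.28 -0.28 -0.28  0.00  0.07  0.11  0.08  0.07  0.14  0.14
top -0.3 -0.21 -0.11 -0.28  0.00  0.99  0.02  0.02  0.02  0.10  0.11
top -0.2 -0.34  0.05  0.05  0.01  0.05  0.09  0.01  0.28  0.31  0.11
top -0.1   -   -0.17 -0.78  0.00  0.01  0.11  0.11  0.32  0.32  0.02
top -0.0   -   -0.17 -0.79  0.00  0.01  0.16  0.16  0.18  0.31  0.11
top 0.1 -0.69 -0.17 -0.79  0.00  0.40  0.38  0.36  0.29  0.14  0.13
top 0.2 -0.79 -0.79 -0.78  0.00  0.01  0.07   -    0.29  0.01  0.11
top 0.3 -0.79 -0.79 -0.79  0.01  0.01   -     -     -    0.01  0.11
top 0.4 -0.78 -0.79 -0.79 -0.79   -     -     -     -     -     -  
top 0.5 -0.78 -0.79 -0.78 -0.79   -     -     -     -     -     -  
top 0.6 -0.79 -0.79 -0.79 -0.79   -     -     -     -    
[... 349 characters left out ...]
.10  0.45
side -0.2  0.06  0.06  0.05  0.01  0.05  0.09  0.00  0.29  0.31  0.46
side -0.1  0.21  0.17 -0.10  0.00  0.00  0.11  0.11  0.32  0.32  0.48
side -0.0  0.21  0.17   -    0.00  0.00  0.16  0.16   -    0.32  0.48
side 0.1   -     -     -    0.00  0.40  0.39  0.36  0.23   -    0.25
side 0.2   -     -     -     -    0.40  0.38  0.36  0.29  0.11  0.00
side 0.3   -    0.58   -     -     -    0.04  0.00  0.00   -     -  
side 0.4   -     -     -     -     -     -     -     -     -     -  
side 0.5   -     -     -     -     -     -     -     -     -     -  
side 0.6   -     -     -     -     -     -     -     -     -     -  
side 0.7   -     -     -     -     -     -     -     -     -     -
```

View pics/crop1.png

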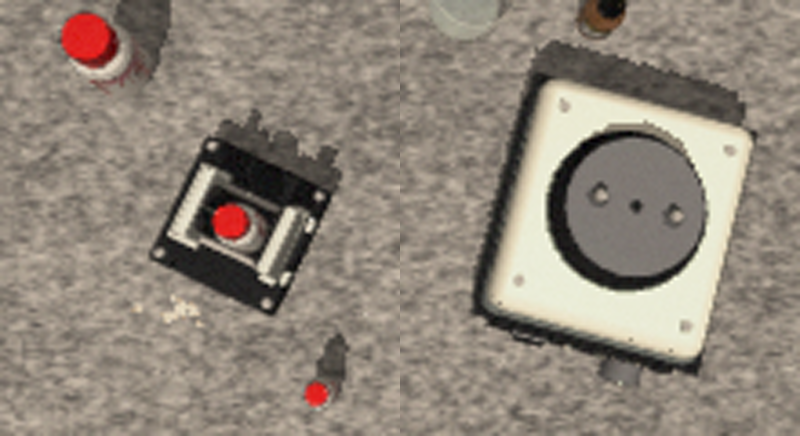

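View pics/crop2.png

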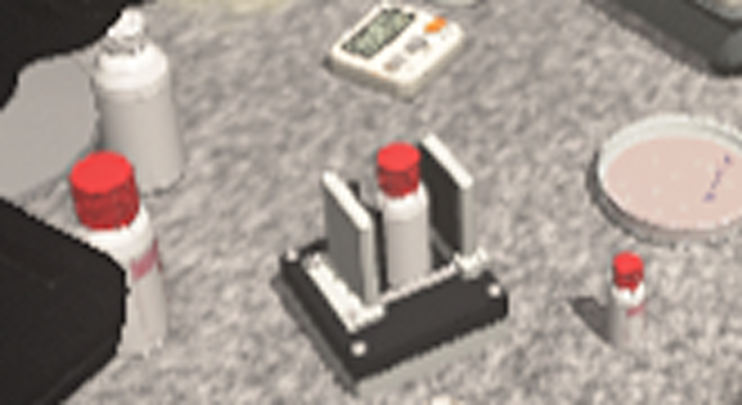

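The crops confirm it. The bottle in the head has its cap top at z=0.103, as described. The big bottle (156,152) stands loose at z≈0.104 and the tiny one (216,248) at z≈0.05. Next I compute the head and plate poses from depth and rays.

Run:
```python
from h import *
a=dict(np.load('pics/t0.npz'));b=dict(np.load('pics/s0.npz'))
for nm,im in(('top',a),('side',b)):
    P=cloud(im).reshape(-1,3);C=im['frame'].reshape(-1,3).astype(int)
    hd=np.linalg.norm(P[:,:2]-[.553,-.087],axis=1)<.075
    k=hd&(P[:,2]>.012)&(P[:,2]<.2)
    base=cv2.minAreaRect(P[k][:,:2].astype(np.float32)*1000); print(nm,'base',base)
    k2=hd&(P[:,2]>.024)&(P[:,2]<.034); print(' deck',cv2.minAreaRect(P[k2][:,:2].astype(np.float32)*1000))
    red=(C[:,2]>C[:,1]+50)
    j=hd&(P[:,2]>.083)&(P[:,2]<.092)&~red
    p=P[j]; lab=p[:,1]>-.085
    for s in(True,False):
        q=p[lab==s]; print(' jaw top',len(q),q.mean(0) if len(q) else '',cv2.minAreaRect(q[:,:2].astype(np.float32)*1000) if len(q)>4 else '')
    pl=np.linalg.norm(P[:,:2]-[.56,-.43],axis=1)<.09
    k=pl&(abs(P[:,2]-.096)<.004); q=P[k]; print(' plate',len(q),np.median(q,0),cv2.minEnclosingCircle(q[:,:2].astype(np.float32)*1000))
    k=pl&(P[:,2]>.1015); q=P[k]; print(' pins',np.round(q,4).tolist()[:30])
    w=(P[:,1]>.08)&(P[:,1]<.4)&(P[:,2]>.1)&(P[:,0]<.9); print(' scope xmin,ymin,zmax',P[w].min(0),P[w].max(0))
```

```text
top base ((560.4227905273438, -79.35712432861328), (84.1461410522461, 84.1655502319336), 64.66891479492188)
 deck ((560.4310913085938, -79.28800201416016), (84.18516540527344, 84.03516387939453), 64.52178955078125)
 jaw top 103 [ 0.56698298 -0.06325012  0.08682581] ((567.873291015625, -70.0232162475586), (34.734466552734375, 39.41693878173828), 81.80056762695312)
 jaw top 109 [ 0.5467143  -0.10696197  0.08749357] ((549.8131713867188, -101.03034973144531), (24.83299446105957, 40.56207275390625), 64.97659301757812)
 plate 1131 [ 0.56240413 -0.41491418  0.09562442] ((563.5751953125, -415.3436584472656), 40.162418365478516)
 pins [[0.5714, -0.3922, 0.1069], [0.5714, -0.3942, 0.1072], [0.5715, -0.3966, 0.1056], [0.5696, -0.3907, 0.1042], [0.5692, -0.392, 0.108], [0.5695, -0.3945, 0.1054], [0.5694, -0.3965, 0.1058], [0.5676, -0.3906, 0.1041], [0.5674, -0.3924, 0.1057], [0.5674, -0.3943, 0.1064], [0.5672, -0.396, 0.108], [0.5654, -0.3945, 0.1051], [0.5593, -0.4335, 0.1034], [0.5592, -0.4354, 0.1041], [0.559, -0.437, 0.1056], [0.5592, -0.4395, 0.1038], [0.557, -0.4329, 0.1057], [0.5572, -0.4
[... 670 characters left out ...]
19  0.08757245] ((547.4535522460938, -101.47605895996094), (19.948713302612305, 41.6463737487793), 70.21216583251953)
 plate 362 [ 0.55970407 -0.41012522  0.09648215] ((563.0323486328125, -413.768798828125), 40.85117721557617)
 pins [[0.5588, -0.4377, 0.1071], [0.5593, -0.4329, 0.1061], [0.5557, -0.4315, 0.1079], [0.5543, -0.4347, 0.1068], [0.555, -0.4304, 0.1055], [0.5542, -0.4351, 0.1036], [0.5552, -0.4315, 0.1018], [0.5708, -0.3917, 0.1069], [0.5693, -0.3946, 0.106], [0.5672, -0.3962, 0.1059], [0.5702, -0.3909, 0.1045], [0.5685, -0.3935, 0.1037], [0.5654, -0.3931, 0.1049], [0.567, -0.3908, 0.1025]]
 scope xmin,ymin,zmax [0.1981241  0.08007696 0.10034061] [0.80055889 0.35438574 0.57957902]
```

```bash
cat >> h.py <<'E'
def down(deg):  # tool pointing down, tool y along heading deg (mod 180)
    t=np.radians(deg); y=np.array([np.cos(t),np.sin(t),0]); z=np.array([0,0,-1.]); x=np.cross(y,z)
    return R.from_matrix(np.stack([x,y,z],1)).as_quat(scalar_first=True)
def st():
    s=state(); r=R.from_quat(s['ee_rot'],scalar_first=True).as_matrix()
    print('t %.2f'%s['time'],'p',s['ee_pos'].round(4),'yang %.1f'%np.degrees(np.arctan2(r[1,1],r[0,1])),'F',s['ft_force'].round(1),'gap %.4f'%s['finger_gap'],'q',s['joint_pos'].round(3)); return s
E
python3 - <<'E'
from h import *
Ps=[cloud(dict(np.load(f'pics/{n}.npz'))).reshape(-1,3) for n in('t0','s0')]
P=np.vstack(Ps)
for c,ang,h in(((.5598,-.0787),64.6,.115),((.563,-.4145),74.2,.21)):
    t=np.radians(ang);u=np.array([np.cos(t),np.sin(t)]);v=np.array([u[1],-u[0]])
    d=P[:,:2]-c;A=abs(d@u)-.089;B=abs(d@v)-.0375
    k=(P[:,2]>h)&(P[:,2]<.5)&(A<.1)&(B<.1); dist=np.hypot(np.maximum(A[k],0),np.maximum(B[k],0))
    i=np.argsort(dist)[:5];print(c,dist[i].round(3),P[k][i].round(3).tolist())
st()
for a in (64.6,244.6):
    for p in([.5598,-.0787,.055],[.5598,-.0787,.2],[.5,-.07,.45]): print(a,inverse_kinematics(p,down(a)))
for a in (74.2,254.2): print(a,inverse_kinematics([.563,-.4145,.145],down(a)),inverse_kinematics([.563,-.4145,.25],down(a)))
s=state()
for p in([.2123,.5609,.48],[.16,.42,.48]): print(inverse_kinematics(p,s['ee_rot']))
E
```

```text
(0.5598, -0.0787) [0.052 0.053 0.053 0.053 0.053] [[0.57, 0.07, 0.156], [0.568, 0.07, 0.155], [0.567, 0.07, 0.154], [0.57, 0.07, 0.161], [0.574, 0.07, 0.157]]
(0.563, -0.4145) [0.094 0.094 0.095 0.095 0.095] [[0.677, -0.495, 0.343], [0.674, -0.507, 0.341], [0.676, -0.502, 0.342], [0.676, -0.501, 0.34], [0.677, -0.5, 0.343]]
t 0.10 p [0.2123 0.5609 0.2297] yang 69.3 F [-0.2  0.1  0.3] gap 0.0879 q [ 1.152  0.092  1.232  0.     1.82  -0.057]
64.6 [-1.99851400e-01  3.57414847e-02  1.60050080e+00 -4.44089210e-16
  1.50535037e+00 -1.32733410e+00]
64.6 [-1.99851400e-01 -6.56054214e-03  1.38518561e+00 -4.44089210e-16
  1.76296759e+00 -1.32733410e+00]
64.6 [-2.06490186e-01  2.23396179e-03  9.17193106e-01 -4.44089210e-16
  2.22216559e+00 -1.33397288e+00]
244.6 [-1.99851400e-01  3.57414847e-02  1.60050080e+00 -4.44089210e-16
  1.50535037e+00  1.81425856e+00]
244.6 [-1.99851400e-01 -6.56054214e-03  1.38518561e+00 -4.44089210e-16
  1.76296759e+00  1.81425856e+00]
244.6 [-2.06490186e-01  2.23396179e-03  9.17193106e-01 -4.44089210e-16
  2.22216559e+00  1.80761977e+00]
74.2 [-6.83284032e-01  3.61520863e-01  1.07166548e+00 -4.44089210e-16
  1.70840631e+00 -1.97831834e+00] [-6.83284032e-01  3.80442351e-01  8.62357718e-01 -4.44089210e-16
  1.89879258e+00 -1.97831834e+00]
254.2 [-6.83284032e-01  3.61520863e-01  1.07166548e+00 -4.44089210e-16
  1.70840631e+00  1.16327432e+00] [-6.83284032e-01  3.80442351e-01  8.62357718e-01 -4.44089210e-16
  1.89879258e+00  1.16327432e+00]
[ 1.15223112e+00  3.49070987e-01  4.62809266e-01  2.01477261e-05
  2.33143504e+00 -5.67763330e-02]
[ 1.13111262e+00 -9.76023864e-02  9.52732882e-01 -2.89110504e-05
  2.28818472e+00 -7.79277026e-02]
```

Run:
```python
from h import *
q=np.array([1.131,-.0976,.9527,0,2.288,-.078])
movej(q); st()
q[0]=-.2;q[5]=-1.327; movej(q); st()
move_to([.5598,-.0787,.21],down(64.6)); st()
a=grab('wrist','w1');grab('top','t1')
print(a['camera_matrix'],a['view'])
```

```text
t 1.23 p [0.1604 0.4208 0.4781] yang 69.3 F [ 0.2 -0.4 -1.3] gap 0.0877 q [ 1.131 -0.096  0.955  0.     2.287 -0.078]
t 3.23 p [ 0.4461 -0.0551  0.48  ] yang 64.6 F [-0.2  0.6  0.1] gap 0.0879 q [-0.199 -0.098  0.953  0.     2.288 -1.327]
t 4.36 p [ 0.5603 -0.0786  0.2121] yang 64.6 F [0.7 1.  0.3] gap 0.0878 q [-0.199 -0.007  1.364 -0.     1.781 -1.327]
[[297.31863964   0.         250.0794636 ]
 [  0.         297.31863964 193.71393445]
 [  0.           0.           1.        ]] [[ 4.29674617e-01  9.02983583e-01  6.10963543e-04 -1.69508232e-01]
 [-8.67546255e-01  4.12999661e-01 -2.77118704e-01  5.48217139e-01]
 [-2.50485967e-01  1.18540834e-01  9.60835496e-01 -2.23226555e-01]
 [ 0.00000000e+00  0.00000000e+00  0.00000000e+00  1.00000000e+00]]
```

View pics/w1.png

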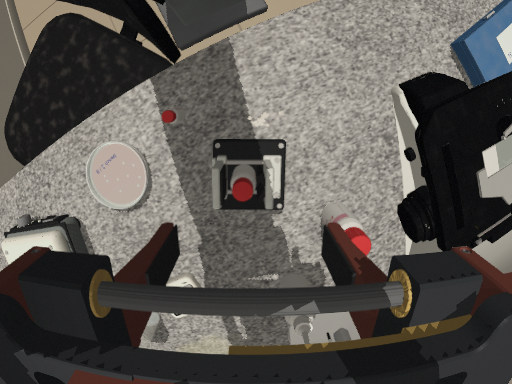

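The wrist view shows the head at (249,175), square to the image, with its bottle at (242,186). The fingers straddle it. I'll cast the deck outline onto z=0.03 as a cross-check.

```bash
cat >> h.py <<'E'
def wray(im,uv,z):  # wrist fisheye pixel -> world point on the plane at height z
    K=im['camera_matrix'];V=np.linalg.inv(im['view'])
    x,y=(np.array(uv)-K[:2,2])/K[0,0]; r=np.hypot(x,y); s=np.sin(r)/r if r>0 else 1
    d=V[:3,:3]@np.array([x*s,-y*s,-np.cos(r)]); return V[:3,3]+d*(z-V[2,3])/d[2]
E
python3 - <<'E'
from h import *
im=dict(np.load('pics/w1.npz'))
c=np.array([wray(im,p,.030)[:2] for p in((213.5,139.5),(285.5,139.5),(285.5,210),(213,210.5))])
print(c.round(4),c.mean(0),cv2.minAreaRect((c*1000).astype(np.float32)))
print('cap',wray(im,(243,189),.103))
t=dict(np.load('pics/t1.npz'));P=cloud(t).reshape(-1,3)
E
```

```text
[[ 0.5045 -0.0984]
 [ 0.5397 -0.0245]
 [ 0.617  -0.0587]
 [ 0.5801 -0.1378]] [ 0.56029733 -0.07984141] ((559.9534301757812, -80.21485137939453), (87.32845306396484, 85.1510009765625), 64.96600341796875)
cap [ 0.55435403 -0.08333337  0.103     ]
```

Run:
```python
from h import *
move_l([.560,-.0793,.056],speed=.12,orientation=down(64.7)); st()
close(); hold(.3); st()
move_l([.560,-.0793,.10],speed=.1); hold(.2); st()
grab('top','t2');grab('side','s2');b=grab('wrist','w2')
a=dict(np.load('pics/s2.npz'))['frame'][150:270,170:330]
cv2.imwrite('pics/c2.png',np.hstack([cv2.resize(a,(512,384)),b['frame'][100:340,150:340]][:1]+[cv2.resize(b['frame'][100:340,150:340],(288,384))]))
```

```text
t 5.89 p [ 0.5606 -0.0794  0.0571] yang 64.7 F [ 0.6 -0.2  0.2] gap 0.0877 q [-0.201  0.035  1.597  0.     1.507 -1.33 ]
t 6.88 p [ 0.5602 -0.0797  0.0564] yang 64.7 F [-0.9 -4.5  3.8] gap 0.0486 q [-2.010e-01  3.600e-02  1.598e+00 -1.000e-03  1.507e+00 -1.330e+00]
t 7.67 p [ 0.5595 -0.0791  0.0989] yang 64.7 F [-0.2  0.1 -3.8] gap 0.0485 q [-0.201  0.013  1.544  0.     1.586 -1.33 ]
```

View pics/c2.png

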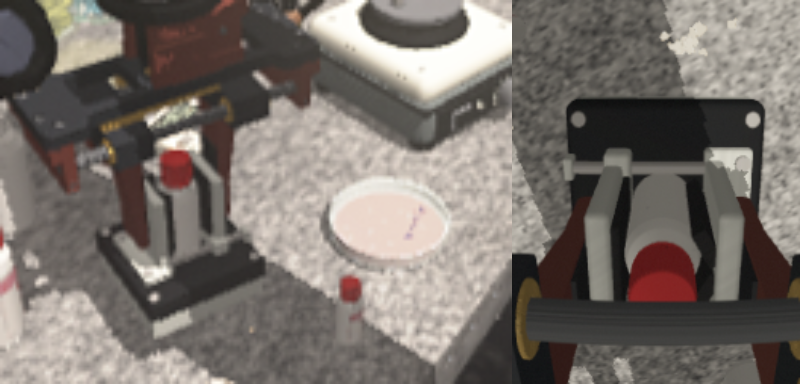

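The jaws are shut (gap 48.5 mm), the bottle is upright between them, and the head lifted level. Next I check the head's offset along the tool x axis and carry it to a viewing pose beside the mixer.

Run:
```python
from h import *
im=dict(np.load('pics/w2.npz'))
e=[wray(im,p,.0725) for p in((186.5,162.5),(317,162.5))]
m=(e[0]+e[1])/2; print(e,np.linalg.norm(e[0]-e[1]),'centre',m[:2]+.042*np.array([.904,-.427]))
move_l([.560,-.0793,.22],speed=.15)
move_to([.595,-.275,.22],down(74.2)); hold(.3); st()
w=grab('wrist','w3');grab('top','t3')
K=w['camera_matrix']
for p in([.569,-.3935,.107],[.557,-.435,.107]):
    q=w['view']@np.append(p,1); x,y,z=q[0],-q[1],-q[2]; r=np.hypot(x,y);th=np.arctan2(r,z); print('pin px',K[0,0]*th*x/r+K[0,2],K[0,0]*th*y/r+K[1,2])
```

```text
[array([ 0.50350448, -0.09722352,  0.0725    ]), array([ 0.53859045, -0.02313643,  0.0725    ])] 0.08197513414627784 centre [ 0.55901546 -0.07811397]
t 9.89 p [ 0.5953 -0.2737  0.2206] yang 74.3 F [ 0.4  0.6 -3.8] gap 0.0490 q [-0.483  0.241  1.083  0.     1.818 -1.78 ]
pin px 128.1276034886734 198.65031974368037
pin px 91.79272407921081 198.1983125590334
```

View pics/w3.png

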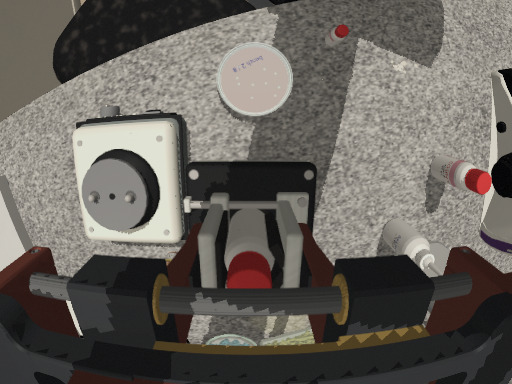

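The pins appear at about (95,198) and (130,198), close to the prediction of (92,198) and (128,199). I'll locate them more precisely.

Run:
```python
from h import *
w=dict(np.load('pics/w3.npz'));f=w['frame']
c=f[175:220,75:150].astype(int); g=c.sum(2)/3
print('plate grey',np.median(g[18:28,28:48]))
hp=g-cv2.GaussianBlur(g.astype(np.float32),(0,0),6)
cv2.imwrite('pics/c3.png',cv2.resize(f[145:240,75:165],None,fx=6,fy=6,interpolation=cv2.INTER_CUBIC))
D=w['depth'][175:220,75:150]
# per-pixel height from fisheye depth
K=w['camera_matrix'];V=np.linalg.inv(w['view'])
v,u=np.indices(w['depth'].shape);x=(u-K[0,2])/K[0,0];y=(v-K[1,2])/K[0,0];r=np.hypot(x,y);s=np.tan(r)/r
d=w['depth'];P=np.stack([x*s*d,-y*s*d,-d],-1)@V[:3,:3].T+V[:3,3]
p=P.reshape(-1,3);near=np.linalg.norm(p[:,:2]-[.563,-.4145],axis=1)<.06
pl=p[near&(abs(p[:,2]-.096)<.003)];print('plate',len(pl),pl[:,2].mean(),cv2.minEnclosingCircle((pl[:,:2]*1000).astype(np.float32)))
k=near&(p[:,2]>.1015)&(p[:,2]<.112); q=p[k]; uv=np.stack([u.ravel()[k],v.ravel()[k]],1)
for sgn in (q[:,1]>-.4145,q[:,1]<=-.4145):
    print('pin',sgn.sum(),q[sgn].mean(0),q[sgn].min(0),q[sgn].max(0),'px',uv[sgn].mean(0),'ray',wray(w,uv[sgn].mean(0),.105))
# head deck corners at this pose for wrist bias
z=.2206-.0564+.030
for a in((187,163),(316,163)): print('deck edge',wray(w,a,z))
```

```text
plate grey 136.33333333333334
plate 3595 0.09642927632456062 ((562.3456420898438, -416.48773193359375), 40.55043411254883)
pin 50 [ 0.56849853 -0.39411837  0.10566298] [ 0.56464737 -0.39784788  0.10178322] [ 0.57301455 -0.39139877  0.10837038] px [127.94 197.96] ray [ 0.56860905 -0.39446081  0.105     ]
pin 43 [ 0.55624948 -0.43601238  0.10557697] [ 0.5529222  -0.44128187  0.10160779] [ 0.5597065  -0.4337834   0.10857089] px [ 91.44186047 197.39534884] ray [ 0.55632272 -0.43640149  0.105     ]
deck edge [ 0.54320743 -0.30060298  0.1942    ]
deck edge [ 0.56515016 -0.22281772  0.1942    ]
```

View pics/c3.png

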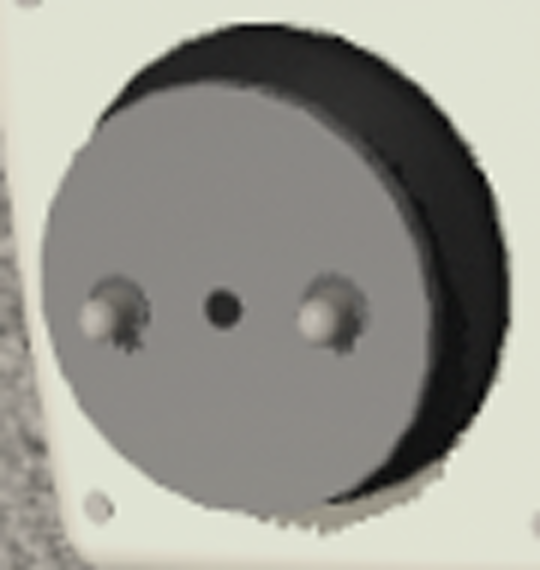

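Run:
```python
from h import *
x,y=.563,-.4153
move_l([x,y,.22],speed=.15,orientation=down(74.0))
move_l([x,y,.168],speed=.08); hold(.2); st()
for z in(.164,.161,.158,.155):
    move_l([x,y,z],speed=.03); hold(.1); s=st()
    if s['ft_force'][2]>3: break
grab('side','s4');grab('wrist','w4')
```

```text
t 12.10 p [ 0.5633 -0.4155  0.169 ] yang 74.0 F [ 0.   0.9 -4.6] gap 0.0488 q [-0.684  0.361  1.029  0.     1.749 -1.976]
t 12.48 p [ 0.563  -0.4153  0.1639] yang 74.0 F [ 0.9  0.1 -3.1] gap 0.0485 q [-0.684  0.362  1.038 -0.     1.742 -1.976]
t 12.83 p [ 0.563  -0.4153  0.1609] yang 74.0 F [ 0.5 -1.  -3.9] gap 0.0487 q [-0.684  0.362  1.043  0.     1.737 -1.976]
t 13.18 p [ 0.563  -0.4154  0.1578] yang 74.0 F [ 0.1 -0.9 -3.3] gap 0.0492 q [-0.684  0.362  1.048 -0.     1.731 -1.976]
t 13.53 p [ 0.563  -0.4154  0.1548] yang 74.0 F [ 0.5 -1.2 -4.8] gap 0.0489 q [-0.684  0.362  1.053 -0.     1.726 -1.976]
```

The head has gone 8 mm past the pin tops with no contact force, so the pins are in the sockets. Now the press.

Run:
```python
from h import *
x,y=.563,-.4154
for z in(.152,.150,.148,.146,.144,.142,.140):
    move_l([x,y,z],speed=.03); hold(.15); s=st()
    if s['ft_force'][2]>22: break
grab('side','s5');grab('top','t5');w=grab('wrist','w5')
a=dict(np.load('pics/s5.npz'))['frame'][80:200,230:350]
cv2.imwrite('pics/c5.png',np.hstack([cv2.resize(a,(384,384)),cv2.resize(w['frame'],(416,384))]))
```

```text
t 14.03 p [ 0.5631 -0.4154  0.1524] yang 74.0 F [ 0.5 -0.6 -1.5] gap 0.0487 q [-0.684  0.362  1.058  0.     1.721 -1.976]
t 14.43 p [ 0.5631 -0.4154  0.1509] yang 74.0 F [-0.9  0.5  3.5] gap 0.0488 q [-0.684  0.362  1.061  0.     1.718 -1.976]
t 14.83 p [ 0.5631 -0.4154  0.149 ] yang 74.0 F [-1.5  1.8  6.6] gap 0.0487 q [-0.684  0.362  1.064  0.     1.714 -1.976]
t 15.23 p [ 0.5631 -0.4154  0.1475] yang 74.0 F [-1.4  0.9  7.5] gap 0.0486 q [-0.684  0.362  1.067  0.     1.711 -1.976]
t 15.63 p [ 0.5632 -0.4154  0.1464] yang 74.0 F [-2.4  2.3 10. ] gap 0.0484 q [-0.684  0.361  1.07   0.     1.709 -1.976]
t 16.03 p [ 0.5632 -0.4154  0.1463] yang 74.0 F [-3.8  3.9 16.1] gap 0.0487 q [-0.684  0.36   1.071  0.     1.707 -1.976]
t 16.43 p [ 0.5633 -0.4154  0.1462] yang 74.0 F [-6.3  5.3 21.4] gap 0.0488 q [-0.684  0.359  1.073  0.     1.705 -1.976]
```

View pics/c5.png

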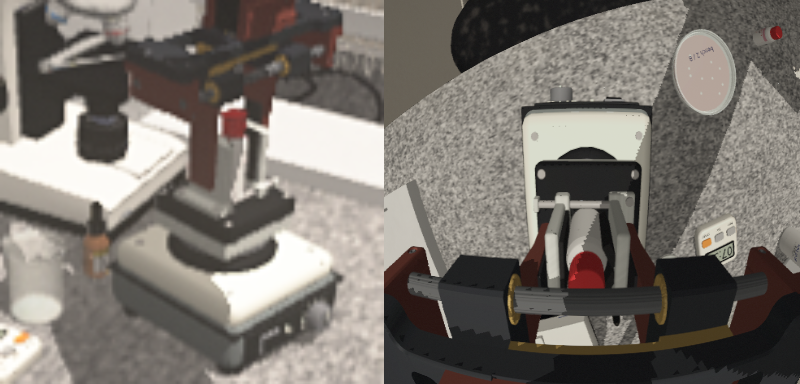

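Run:
```python
from h import *
s=st(); r=R.from_quat(s['ee_rot'],scalar_first=True).as_matrix(); print('tool tilt deg',np.degrees(np.arccos(-r[2,2])))
P=cloud(dict(np.load('pics/s5.npz'))).reshape(-1,3)
k=(np.linalg.norm(P[:,:2]-[.563,-.415],axis=1)<.058)&(abs(P[:,2]-.120)<.006);q=P[k]
c=np.linalg.lstsq(np.c_[q[:,:2]-[.563,-.415],np.ones(len(q))],q[:,2],rcond=None)[0];print('deck n',len(q),'slopes,z',c)
for t0,t1 in(('t0','t5'),):
    a,b=[np.load(f'pics/{n}.npz') for n in(t0,t1)]
    for n,(u,v) in dict(timer=(272,147),beaker=(310,135),oil=(345,143),dish=(267,235)).items():
        A,B=[i['frame'][v-15:v+15,u-15:u+15].astype(int) for i in(a,b)]; print(n,abs(A-B).mean().round(1))
job_done()
```

```text
t 16.58 p [ 0.5633 -0.4154  0.1463] yang 74.0 F [-6.5  5.  22.3] gap 0.0487 q [-0.684  0.359  1.073  0.     1.705 -1.976]
tool tilt deg 0.3103979589103228
deck n 313 slopes,z [ 0.01634142 -0.0240658   0.12074472]
timer 3.9
beaker 12.0
oil 43.2
dish 5.2
the job is handed in; nothing more can be done
```

I handed the job in at about 16.6 s of the 40 s, with the arm still pressing the clamped head down on the mixer. `job_done()` gives no verdict.

**What I did:** I pinched the jaws shut on the middle-sized red-capped bottle and lifted the head level. I carried it over the mixer, aligned it to the pins at 74°, lowered it on and pressed it down.

**Last checks:**
- **Grip:** the finger gap stayed at about 48.7 mm against the 48 mm expected when shut. The bottle looked upright between the jaws in the last pictures. I did not measure the jaw-to-bottle force.
- **Seating:** the head went past the pin tops with no rise in force. It met the plate at TCP z = 0.1524.
- **Press:** the plate stopped at TCP z = 0.1463, about 6 mm of travel. Beyond that the force rose to 22 N with almost no further movement, so I take it to be at the bottom stop.
- **Level:** the tool was tilted 0.3°. A rough depth fit of the deck gave about 0.03 rad, inside the 0.05 limit. That fit is noisy and probably includes points from the side of the base.
- **Sideways force:** about 8 N remained at the wrist while pressing.
- **Bystanders:** the top-view comparison showed little change at the timer and dish and some at the beaker. It failed at the oil bottle (mean difference 43), which I put down to the gripper or its shadow and did not look into further. In the side view at full press, the oil bottle and beaker are still standing. I never moved near either of them, but I did not measure any bystander's displacement.

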